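# Clamp a glued carton in the one-hand ratchet clamp

### The job

On the packing bench, lift the loose cover plate off the two pins over the nest of the bench clamp and lay it flat, grip up, wholly on the black mat. Then pump the clamp's trigger towards its handle until the sprung pad has pushed the small glued carton against the fixed stop and is itself pressed in about half way, and finish still holding the trigger squeezed there; never push the pad nearly all the way in, which crushes the carton, and leave the other things on the bench alone.

Things in the scene. Friction and masses are not known exactly. Their poses are not given: they have to be found in the camera images.
- clamp: Bench clamp on a plywood board 140 x 310 x 10 mm. Origin on the table under it; y is the clamping direction, handle to stop, z up. In mm in this frame: black handle 28 wide (x), y -95 to -81, up to z 140; nest rails 12 wide at x = -57 and 57, y 35 to 135, top z 66, each with a pin 7 thick, 12 tall, at y 85; stop face at y 140. Beside handle and trigger, nothing stands above z 84
- handle_back (a point): Middle of the handle's rear face (the side away from the trigger), 120 mm above the table
- trigger_face (a point): Where to press the trigger: on its front face (away from the handle), 119 mm above the table at rest. Upright steel blade 20 mm wide, 10 thick, hinged 75 mm above the table (45 mm below this point), top at 135 mm. Here it is 46 mm from the handle's rear face to the trigger's front face at rest, 30 fully squeezed, so a gripper straddles both from above
- trigger (a joint): Trigger angle, rad: 0 at rest, 0.36 fully squeezed, towards the handle (-y of the clamp); springs back when let go (2.5 to 4.5 N at trigger_face). Squeezing drives the jaw forward by about 0.034 m per rad, after 0 to 4 mm of free play in jaw travel at each new stroke; the return leaves the jaw. At trigger_face it takes about 13 N with the pad half pressed, 18 N with it nearly all in
- jaw (a joint): Travel of the jaw and its toothed rod towards the stop in m, 0 is fully back, at most 0.07; starts between 0 and 0.012. Only friction of 3 N keeps it in place when the trigger is let go, so a pad pressed in by more than 3 mm pushes the jaw back until 3 mm or less remain
- pad (a joint): How far the sprung pad is pressed into the jaw, in m: 0 free, 0.012 bottomed; 1 N per mm. Pushing the loose carton along presses it by about 1 mm or less. Wanted: about 0.006
- pad_face (a point): Middle of the pad's front face (50 mm wide, 38 mm tall, black rubber), which faces the stop, 34 mm above the table
- stop: Fixed steel stop, 60 mm wide, 48 mm tall; origin at the foot of the face that looks to the pad
- carton: Small brown glued carton, loose in the nest between pad and stop: 70 mm (x) by 50 mm (y, the way it is clamped) by 42 mm tall, about 120 g, standing on the board 10 mm above the table. Origin in the middle of its underside
- cover: Loose aluminium cover plate 136 (x) by 110 (y) by 4 mm, 220 g, with two 11 mm holes 57 mm either side of its middle along x that sit over the pins; lies on the nest's rails, its underside 66 mm above the table. Origin in the middle of its underside. On top in the middle a black bar grip, 50 mm long (x), 14 mm wide (y), from 4 to 30 mm above the underside. Lift it at least 15 mm to clear the pins
- mat: Black rubber mat lying on the table, 210 (x) by 200 (y) by 2 mm, fixed; origin in the middle of its underside
- tape_roll: Bystander: roll of packing tape, 90 mm across, 48 mm tall
- scanner: Bystander: grey and black hand scanner lying down, 160 mm long
- parcel_a: Bystander: carton 110 x 80 x 60 mm
- parcel_b: Bystander: carton 100 x 70 x 45 mm
- mug: Bystander: white mug, 80 mm across, 90 mm tall
- marker: Bystander: black marker pen, 136 mm long, 16 mm thick
Things that resemble listed ones, but are neither listed nor needed, are in the scene too. Several things have the shape of the cover; the one meant has the colours described above.

How it is judged:
On the way, in this order (a step that is already met when the one before it is completed fails the run):
1. the cover lies flat on the mat, grip up, let go, and the jaw has not nipped the carton yet (x of cover in the frame of mat between -0.052 and 0.052 m and y of cover in the frame of mat between -0.052 and 0.052 m and height (world z) of cover below 0.008 m and angle between cover's own z axis and vertical below 0.1 rad and contact force between cover and the fingers below 0.1 N and contact force between carton and stop below 1 N), for 0.2 s.
2. the carton is nipped between pad and stop (contact force between carton and stop above 1 N and value of joint pad above 0.0015 m), for 0.1 s.
At the end, for the whole second after the job is handed in: The cover lies flat, grip up, on the mat (middle within 52 mm in x and in y of the mat's); fingers hold the trigger squeezed (over 2 N and 0.03 rad); the carton stands upright, pressed to the stop with over 1.5 N, and the pad is pressed in by 3.5 to 9 mm of its 12 mm (value of joint pad between 0.0035 and 0.009 m and contact force between carton and stop above 1.5 N and contact force between the fingers and trigger above 2 N and value of joint trigger above 0.03 rad and height (world z) of carton below 0.016 m and angle between each of carton, cover's own z axis and vertical below 0.1 rad and x of cover in the frame of mat between -0.052 and 0.052 m and y of cover in the frame of mat between -0.052 and 0.052 m and height (world z) of cover below 0.008 m); the arm keeps its last pose, push and grip.
It fails at once if the carton is crushed (pad pressed in more than 10.5 mm) (value of joint pad above 0.0105 m).
It fails at once if a bystander is disturbed (moved more than 40 mm) (distance of any of tape_roll, scanner, parcel_a, parcel_b, mug, marker from where it was at the start of the episode above 0.04 m).
It also fails if it takes over 58 s, if anything falls off the work surface, if the arm or the gripper's body presses on something with over 40 N, if the wrist force passes 120 N, or if a joint passes its speed limit or range.

### The arm

A 7-joint arm with a two-finger parallel gripper is mounted at the origin on the work surface. World frame = base frame: x ahead of the robot, y to its left, z up, the work surface at z = 0. Lengths are in m, angles in rad, forces in N, time in s.
With the tool pointing down it reaches from about 0.425 to 0.825 m from the base axis. Payload 3.6 kg.
Tool frame: the origin (TCP) lies where the fingers leave the gripper's body, on its centre line; the fingertips stand 73 mm ahead of it and the grasp point (between the pads) lies 54 mm ahead of it; x points along the fingers, y is the direction in which the jaws open and shut, and the axes are right-handed (so a half turn about x gives the same grasp; the last joint's range is limited). The gripper opens to 85 mm and grips with 20 to 120 N. Pads are 22 mm wide; open, the fingers measure 114 mm over their backs; the gripper's body (76 mm by 85 mm) begins 54 mm behind the grasp point. The pads swing forward as they close: fully open they stand 13 mm farther back than shut.
Start: joints at [1.254, 0.615, -0.013, 1.423, 0.008, 1.103, -0.04], TCP at [0.186, -0.623, 0.304] pointing down, gripper open.
Joint ranges: [-3.12, 3.12], [-0.3, 2.06], [-1.34, 1.32], [0.26, 2.42], [-1.36, 4.5], [0.01, 1.98], [-2.84, 2.84]. Speed limits (rad/s): [2.79, 2.79, 3.14, 3.14, 3.14, 3.14, 3.14].

### API

Orientations are given as a unit quaternion [x, y, z, w].
In Python, from station import arm, snapshot, camera_info, ticket gives the robot as it stands. Calls block until the motion is done:
- arm.movep(position, orientation): joint-space move of the TCP to a pose.
- arm.line_to(position, velocity=0.15, ori=None): straight line of the TCP; ori=None keeps the orientation; velocity is the mean speed in m/s.
- arm.move_j(angles): joint-space move.
- arm.move_gripper(opening, effort=None): opening from 0.0 (shut) to 1.0 (fully open); effort is the grip in N (None keeps the last); returns when the fingers have stopped.
- arm.pause(seconds).
- arm.ik(position, orientation): joint angles nearest the present ones, or None.
- snapshot(name): name is "scene" or "side" or "wrist"; returns the picture (400x640x3 uint8, blue, green, red); there is no depth.
- camera_info(name): a dict with "fx", "fy", "cx", "cy" (pixels), "R" (3x3) and "t" (3): a world point X has camera coordinates R X + t; the wrist camera has in their place "T_tool_cam" (4x4, takes a point from camera to tool coordinates, whose origin is the TCP and whose axes are the tool frame's). Camera axes: x right, y down, z forward; pixel columns grow to the right and rows downward; lengths in m; the calibration is good to about 2 mm. A picture is of the moment at which its call begins: read the wrist's pose just before it. camera_info takes no time and is no camera call.
A pose or a line that the arm cannot do raises arm.MotionError and nothing moves.
- ticket.finish_job(): hands the job in, once; it reports no verdict.
Readings, each from a call of its own:
- arm.read_time(): time.
- arm.read_joint_positions(): joint angles.
- arm.read_dq(): joint speeds.
- arm.read_effort(): joint torques, N m.
- arm.read_tool_pos(): TCP position.
- arm.read_eef_rot(): TCP orientation.
- arm.read_ft_force(): force on the tool from outside, world axes, zero at the start.
- arm.read_wrist_torque(): the same for the moment, N m.
- arm.read_opening(): opening from 0.0 (shut) to 1.0 (fully open).
Only numpy, scipy, OpenCV 4.12 (cv2) and the standard library are available. Lean on these libraries where they do the work, as an engineer would, in place of code of your own. Each camera call takes 0.05 s, during which the arm holds its last target.

## Working session

There is one attempt and no reset: what is moved stays moved. The work goes in short steps, each a Python script; the robot and the scene stay as the last script left them, time stands still between calls to the robot, and variables do not carry over. Pictures are saved under pics/ and viewed, and the job is handed in when it is done.

```bash
ls; mkdir -p pics; python3 - <<'E'
from station import arm, snapshot, camera_info
import cv2,numpy as np
print(arm.read_time(),arm.read_tool_pos(),arm.read_eef_rot(),arm.read_opening())
for n in ("scene","side","wrist"):
    cv2.imwrite(f"pics/{n}0.png",snapshot(n)); print(n,camera_info(n))
E
```

```text
pics
0.0 [ 0.18624361 -0.62212973  0.30271382] [-0.6994951  -0.10341807  0.69977813 -0.10159664] 0.9981933204451188
scene {'fx': 379.7021006314595, 'fy': 379.7021006314595, 'cx': 318.3666324743749, 'cy': 205.96625655572845, 'R': array([[-0.84096879,  0.54105685, -0.00538364],
       [ 0.35624186,  0.54616565, -0.75815224],
       [-0.4072631 , -0.63950025, -0.65205537]]), 't': array([ 0.46942174, -0.07952757,  1.21813049])}
side {'fx': 499.18187966402843, 'fy': 499.18187966402843, 'cx': 323.28780977657954, 'cy': 196.12394610224925, 'R': array([[-0.7679134 , -0.64044578,  0.01175615],
       [-0.39092084,  0.45402876, -0.80064897],
       [ 0.50743463, -0.6194248 , -0.59901838]]), 't': array([0.36486977, 0.29820381, 1.2456244 ])}
wrist {'fx': 318.77279886044784, 'fy': 318.77279886044784, 'cx': 319.22979400777706, 'cy': 195.4874713330011, 'T_tool_cam': array([[-1.42560877e-03, -2.58702353e-01,  9.65956034e-01,
        -7.04290677e-02],
       [ 9.99997531e-01,  1.27783403e-03,  1.81807852e-03,
        -5.83084209e-04],
       [-1.70467269e-03,  9.65956241e-01,  2.58699893e-01,
        -6.58429577e-02],
       [ 0.00000000e+00,  0.00000000e+00,  0.00000000e+00,
         1.00000000e+00]])}
```

View pics/scene0.png

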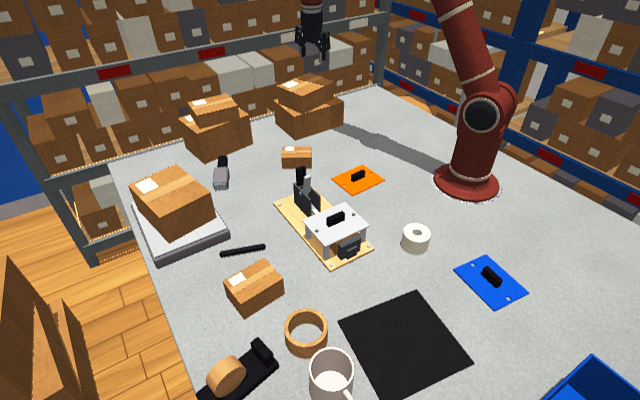

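View pics/side0.png

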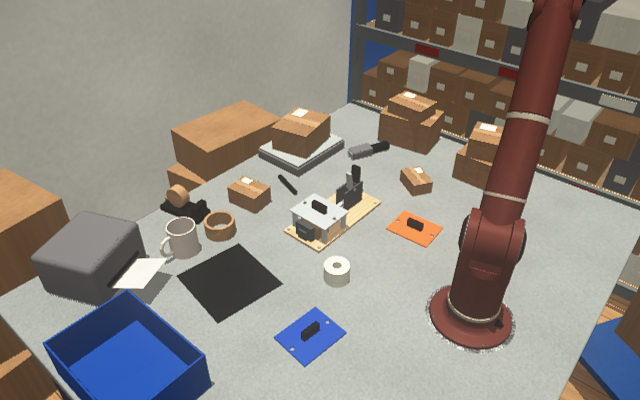

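View pics/wrist0.png

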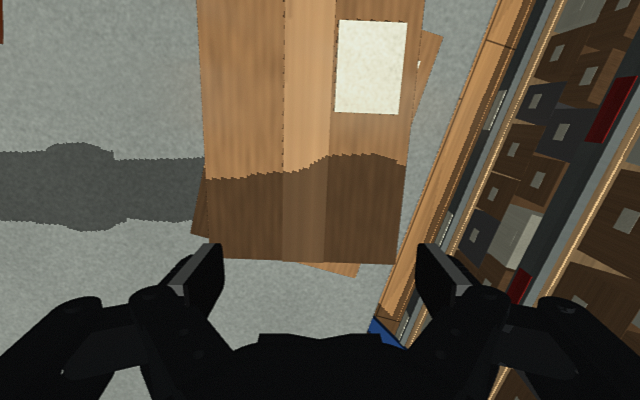

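The candidates for the cover in the scene view are aluminium at (336,222) on the clamp, orange at (358,180) and blue at (491,280). The aluminium one fits: it's grey with a black grip and sits over the nest. I'll confirm that with an enlarged crop.

```bash
python3 - <<'E'
import cv2,numpy as np
a=cv2.imread("pics/scene0.png")[160:280,255:395]; b=cv2.imread("pics/side0.png")[155:255,275:395]
a=cv2.resize(a,(700,600),interpolation=cv2.INTER_CUBIC);cv2.imwrite("pics/cs.png",a)
cv2.imwrite("pics/cd.png",cv2.resize(b,(720,600),interpolation=cv2.INTER_CUBIC))
E
```

```text
(no output)
```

View pics/cs.png

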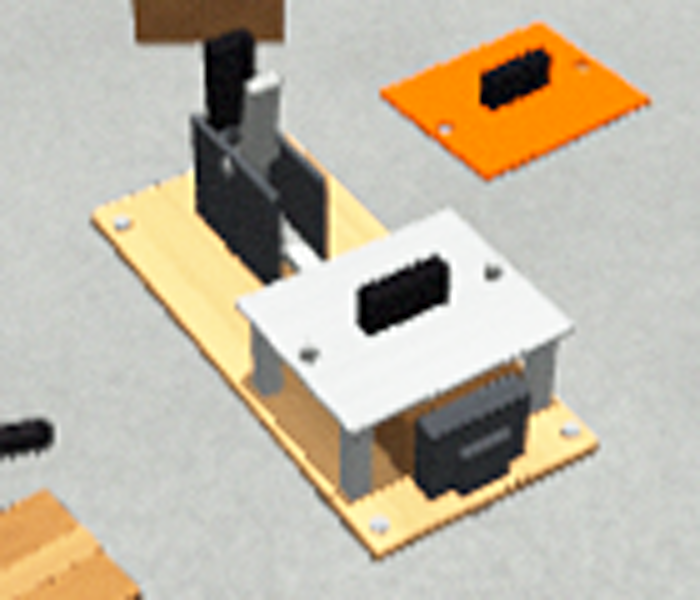

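View pics/cd.png

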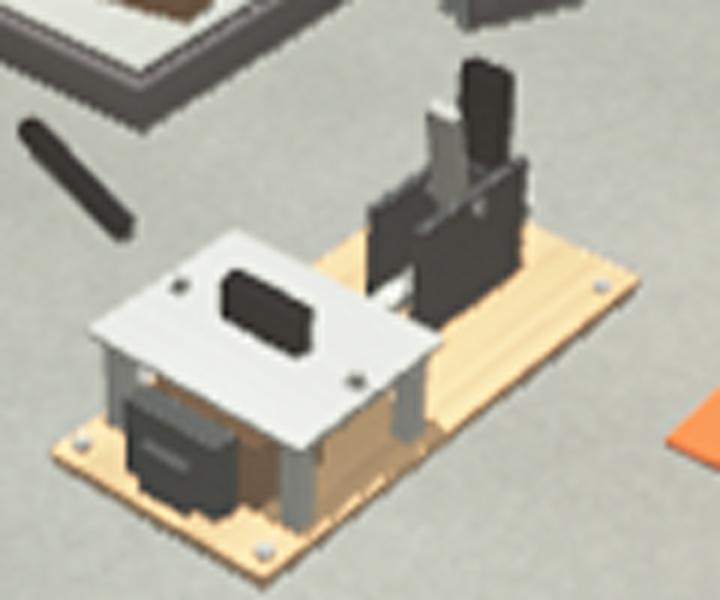

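The enlarged crop confirms the aluminium plate with two pins and a black grip, sitting over the nest. In the scene view its corners are about (302,221), (325,246), (370,226) and (344,202). Next I'll measure the cover and mat by casting mask contours onto their planes.

```bash
cat > h.py <<'E'
import numpy as np,cv2
from station import arm,snapshot,camera_info
from scipy.spatial.transform import Rotation as Ro
def ray(cam,uv,z):
    c=camera_info(cam); return ray_c(c['fx'],c['fy'],c['cx'],c['cy'],c['R'],c['t'],uv,z)
def ray_c(fx,fy,cx,cy,R,t,uv,z):
    uv=np.asarray(uv,float).reshape(-1,2)
    d=np.c_[(uv[:,0]-cx)/fx,(uv[:,1]-cy)/fy,np.ones(len(uv))]@R
    o=-R.T@t
    return o+d*((z-o[2])/d[:,2])[:,None]
def proj(cam,X):
    c=camera_info(cam);p=np.asarray(X).reshape(-1,3)@c['R'].T+c['t'];return np.c_[p[:,0]/p[:,2]*c['fx']+c['cx'],p[:,1]/p[:,2]*c['fy']+c['cy']]
def rect(cam,mask,seed,z):
    n,l,s,_=cv2.connectedComponentsWithStats(mask.astype(np.uint8),connectivity=4)
    lab=l[seed[1],seed[0]]; m=(l==lab).astype(np.uint8)
    c=max(cv2.findContours(m,cv2.RETR_EXTERNAL,cv2.CHAIN_APPROX_NONE)[0],key=cv2.contourArea)
    P=ray(cam,c.reshape(-1,2),z)[:,:2]
    r=cv2.minAreaRect((P*1000).astype(np.float32)); return r,s[lab][4],m
E
python3 - <<'E'
from h import *
for cam,seed,mseed in (("scene",(318,226),(405,340)),("side",(300,206),(230,280))):
    im=cv2.imread(f"pics/{cam}0.png"); mx=im.max(2).astype(int);mn=im.min(2).astype(int)
    print(cam,'seed px',im[seed[1],seed[0]],'table',im[250,400] if cam=='scene' else im[270,380])
    for th in (205,215,220):
        r,n,_=rect(cam,(mn>th),seed,0.070) if mn[seed[1],seed[0]]>th else (None,0,0); print(th,r,n)
    print('mat',rect(cam,mx<60,mseed,0.002)[:2])
    for nm,uv in (dict(scene=[('h',(308,353)),('h',(492,271)),('tr',(262,80)),('hd',(228,42))],side=[('h',(179,286)),('h',(355,381))])[cam]):
        p=((np.array(uv)+.5)/5-.5+(255,160)) if cam=='scene' else ((np.array(uv)+.5)/6-.5+(275,155))
        print(nm,p,ray(cam,p,{'h':.07,'tr':.135,'hd':.14}[nm]))
E
```

```text
scene seed px [242 244 242] table [202 208 206]
205 ((499.9143981933594, -20.92694854736328), (136.8110809326172, 137.90304565429688), 89.35302734375) 1393
215 ((500.334228515625, -18.938575744628906), (131.029296875, 137.07626342773438), 89.48673248291016) 1337
220 ((500.7630920410156, -18.950416564941406), (130.9473419189453, 136.24481201171875), 89.37614440917969) 1324
mat (((548.3311767578125, 308.9475402832031), (197.65057373046875, 208.69480895996094), 80.999267578125), np.int32(8694))
h [316.2 230.2] [[ 0.55784542 -0.00987759  0.07      ]]
h [353.  213.8] [[ 0.44376853 -0.00899153  0.07      ]]
tr [307.  175.6] [[ 0.50149691 -0.14306598  0.135     ]]
hd [300.2 168. ] [[ 0.50219934 -0.17721598  0.14      ]]
side seed px [232 237 236] table [187 198 197]
205 ((502.2271728515625, -20.012527465820312), (127.87353515625, 136.7596893310547), 89.80406951904297) 897
215 ((502.12066650390625, -20.02159881591797), (127.87918090820312, 134.8638916015625), 89.77588653564453) 846
220 ((502.2474060058594, -20.51665496826172), (127.5517807006836, 132.9440460205078), 89.00580596923828) 824
mat (((547.2241821289062, 308.43231201171875), (196.15936279296875, 206.39454650878906), 80.85552215576172), np.int32(3273))
h [304.41666667 202.25      ] [[ 0.55929914 -0.0113983   0.07      ]]
h [333.75       218.08333333] [[ 0.44571249 -0.01042917  0.07      ]]
```

```bash
cat >> h.py <<'E'
def ori(yaw):  # tool x down, tool y at world angle yaw
    y=np.array([np.cos(yaw),np.sin(yaw),0]);x=np.array([0,0,-1.]);return Ro.from_matrix(np.c_[x,y,np.cross(x,y)]).as_quat()
E
python3 - <<'E'
from h import *
print('tool now',Ro.from_quat(arm.read_eef_rot()).as_matrix().round(2).tolist())
print('mug rim',ray('scene',[(331,365)],.09),ray('side',[(182,226)],.09))
print('tape',ray('scene',[(306,327)],.048),'white roll',ray('scene',[(416,232)],.048))
for s in (90,-90):
    for nm,p,y in (('cov',(.5015,-.0105,.146),-.5),('mat',(.548,.309,.082),-9),('mathi',(.548,.309,.2),-9),('trig',(.502,-.155,.173),-.5),('trighi',(.502,-.155,.25),-.5)):
        q=arm.ik(list(p),list(ori(np.radians(y+s))));print(s,nm,None if q is None else np.round(q,2))
E
```

```text
tool now [[-0.0, 0.29, -0.96], [0.0, -0.96, -0.29], [-1.0, -0.0, 0.0]]
mug rim [[0.72850808 0.30661593 0.09      ]] [[0.72532728 0.30696795 0.09      ]]
tape [[0.71398913 0.19625118 0.048     ]] white roll [[0.33447419 0.11660602 0.048     ]]
90 cov [ 0.41  0.71 -0.66  2.    0.7   0.67  0.86]
90 mat [-0.16  0.96 -0.69  1.66  0.79  0.83  0.21]
90 mathi [-0.04  0.88 -0.97  1.59  0.79  1.11  0.21]
90 trig [ 0.68  0.69 -0.67  1.91  0.61  0.75  1.23]
90 trighi [ 0.74  0.59 -0.75  1.84  0.5   0.91  1.33]
-90 cov [-0.03  0.62  0.02  2.01 -0.02  0.51 -1.58]
-90 mat [-0.62  0.85  0.12  1.68 -0.15  0.62 -2.14]
-90 mathi [-0.4   0.7  -0.26  1.6   0.22  0.87 -2.46]
-90 trig [ 0.26  0.6   0.    1.93 -0.    0.62 -1.32]
-90 trighi [ 0.28  0.49 -0.04  1.85  0.02  0.8  -1.35]
```

```bash
cat >> h.py <<'E'
def wcam():
    c=camera_info('wrist');p=np.array(arm.read_tool_pos());M=Ro.from_quat(arm.read_eef_rot()).as_matrix()
    T=np.array(c['T_tool_cam']);Rc=M@T[:3,:3];o=M@T[:3,3]+p
    return (c['fx'],c['fy'],c['cx'],c['cy'],Rc.T,-Rc.T@o)
def wproj(w,X):
    fx,fy,cx,cy,R,t=w;p=np.asarray(X,float).reshape(-1,3)@R.T+t;return np.c_[p[:,0]/p[:,2]*fx+cx,p[:,1]/p[:,2]*fy+cy]
E
python3 - <<'E'
from h import *
p=arm.read_tool_pos(); arm.line_to([p[0],p[1],.40],velocity=.3)
arm.movep([.5015,-.0105,.30],list(ori(np.radians(-90.5))))
arm.move_gripper(0.6)
w=wcam();im=snapshot('wrist');cv2.imwrite('pics/w1.png',im)
np.save('w1.npy',np.array(w,dtype=object),allow_pickle=True)
print(arm.read_time(),arm.read_tool_pos(),arm.read_ft_force())
print(wproj(w,[[.5015+s*.057,-.0105,.07] for s in(1,-1)]))
E
```

```text
3.5667 [ 0.5015056  -0.01059254  0.30001341] [0.37185858 0.19058097 0.7156201 ]
[[318.87049112 120.03899284]
 [319.7152824  235.98913811]]
```

View pics/w1.png

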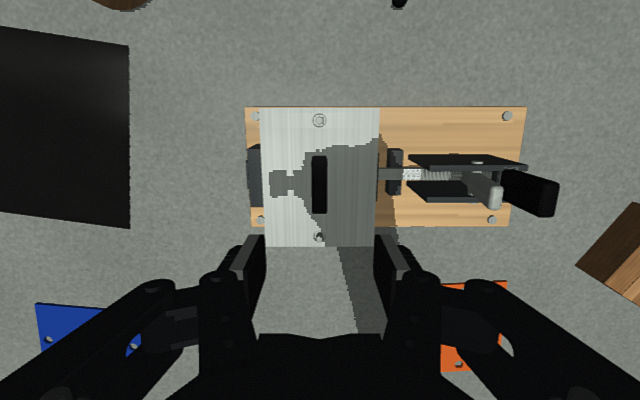

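The wrist view shows pins at (319,120) and (319,237), against predicted (319,120) and (320,236), so the pose is right. The grip is centred at (319,184). I'll descend and grasp.

```bash
python3 - <<'E'
from h import *
arm.line_to([.5015,-.0105,.146],velocity=.15)
print(arm.read_ft_force())
arm.move_gripper(0.0,effort=40)
print('open',arm.read_opening(),arm.read_ft_force())
arm.line_to([.5015,-.0105,.176],velocity=.08)
print(arm.read_ft_force())
arm.line_to([.5015,-.0105,.22],velocity=.15)
im=snapshot('wrist');cv2.imwrite('pics/w2.png',im)
print(arm.read_time(),arm.read_opening(),arm.read_ft_force(),arm.read_tool_pos())
E
```

```text
[-0.05419409  0.43769311  0.00294894]
open 0.15186782719231717 [-0.81226103 -0.802638    5.21423152]
[ 0.79109688 -0.14079128 -2.53220098]
6.1833 0.15165743050036198 [-0.70310563 -0.55068572 -1.90851319] [ 0.5006924  -0.01069185  0.21893015]
```

View pics/w2.png

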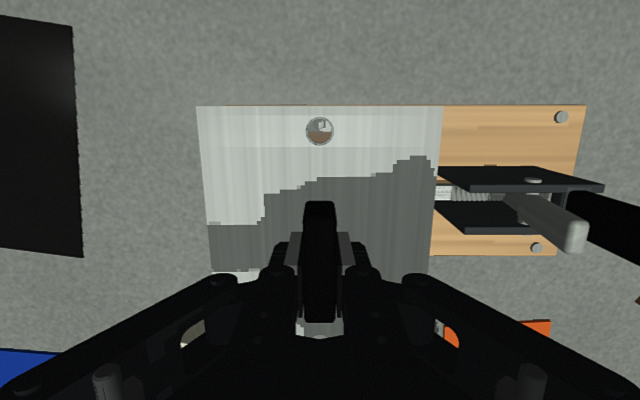

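The cover is held: its hole at (319,130) is clear of the pin and it hangs level. I'll carry it to the mat.

```bash
python3 - <<'E'
from h import *
q=list(ori(np.radians(-99)))
arm.movep([.547,.305,.20],q)
arm.line_to([.547,.305,.10],velocity=.2)
arm.line_to([.547,.305,.083],velocity=.05)
print(arm.read_ft_force())
arm.move_gripper(0.5)
print(arm.read_opening(),arm.read_ft_force())
arm.line_to([.547,.305,.20],velocity=.25)
w=wcam();cv2.imwrite('pics/w3.png',snapshot('wrist'));cv2.imwrite('pics/scene3.png',snapshot('scene'))
print(arm.read_time())
E
```

```text
[ 0.05418827  0.03606128 -2.75932519]
0.4998932590666535 [0.37599887 0.35540375 0.00536045]
9.65
```

View pics/w3.png

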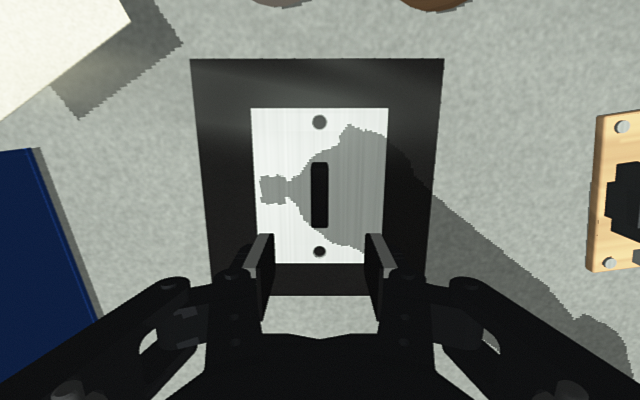

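View pics/scene3.png

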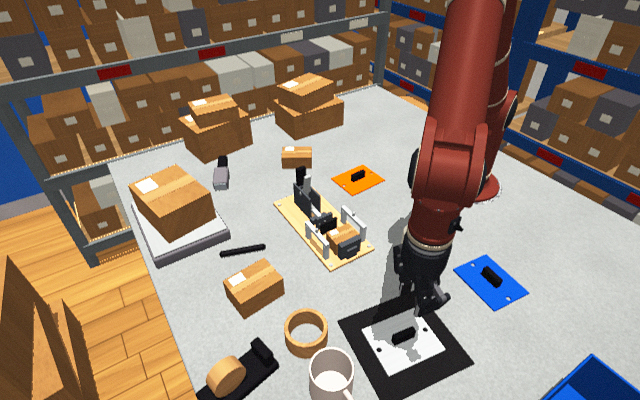

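The cover lies flat, grip up, centred on the mat at wrist (319,185), with margin on every side. Now I'll hover over the trigger.

```bash
python3 - <<'E'
from h import *
q=list(ori(np.radians(-90.5)))
arm.movep([.500,-.1675,.27],q)
arm.move_gripper(0.85,effort=40)
w=wcam();cv2.imwrite('pics/w4.png',snapshot('wrist'));cv2.imwrite('pics/scene4.png',snapshot('scene'))
print(arm.read_time(),arm.read_tool_pos(),arm.read_opening())
P={'handle rear top':[.5,-.1905,.14],'trig front top':[.5,-.1445,.135],'trigger back top':[.5,-.1545,.135],'stop base':[.5015,.0445,.058]}
for k,v in P.items(): print(k,wproj(w,v))
import pickle;pickle.dump(w,open('w4.pkl','wb'))
E
```

```text
11.9 [ 0.5000448  -0.1674123   0.26998102] 0.8496371675381814
handle rear top [[355.01075507 213.10756633]]
trig front top [[286.12384526 211.24559976]]
trigger back top [[300.92161934 211.148903  ]]
stop base [[ 86.3817516  185.07965154]]
```

View pics/w4.png

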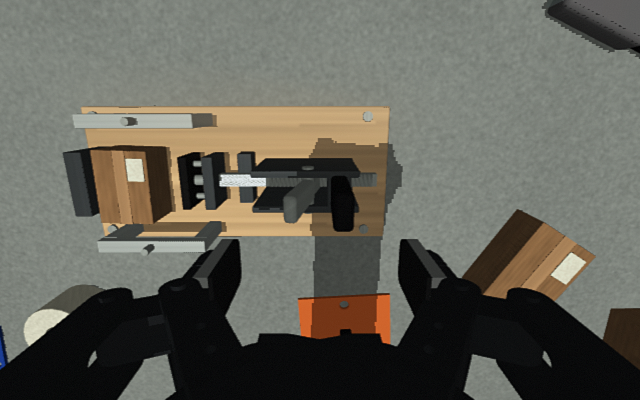

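The predicted handle and trigger edges, 355 and 286, match the picture. The nest shows carton top edges at columns 92 to 147 and the pad face at column 181. I'll estimate the travel from those.

```bash
python3 - <<'E'
from h import *
import pickle;w=pickle.load(open('w4.pkl','rb'))
for n,uv,z in (('pad',(180,160),.053),('carton rear top',(147,150),.052),('carton front top',(92,150),.052),('carton rear bot',(170,200),.010)):
    print(n,ray_c(*w,[uv],z))
im=cv2.imread('pics/w4.png')[95:265,50:250];cv2.imwrite('pics/c4.png',cv2.resize(im,(700,595),interpolation=cv2.INTER_CUBIC))
E
```

```text
pad [[ 0.52306951 -0.04101322  0.053     ]]
carton rear top [[ 0.5321728  -0.01192449  0.052     ]]
carton front top [[0.5325004  0.03761037 0.052     ]]
carton rear bot [[ 0.47350778 -0.00623734  0.01      ]]
```

View pics/c4.png

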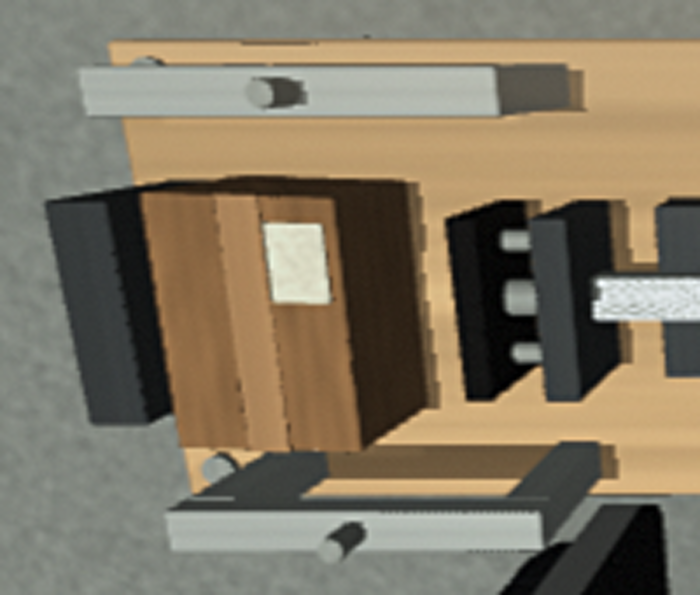

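The jaw needs roughly 35 mm of travel to nip. I'll straddle the handle and trigger, then push the trigger with the arm in -y, reading the wrist force, starting with contact and one stroke in steps.

```bash
cat > log.py <<'E'
E
python3 - <<'E'
from h import *
x=.500
arm.line_to([x,-.1675,.166],velocity=.15)
f0=np.array(arm.read_ft_force());print(arm.read_time(),f0)
arm.line_to([x,-.1785,.166],velocity=.06)
for y in np.arange(-.1805,-.197,-.002):
    arm.line_to([x,y,.166],velocity=.05)
    print(round(y,4),round(arm.read_tool_pos()[1],4),(np.array(arm.read_ft_force())-f0).round(2),arm.read_time())
cv2.imwrite('pics/w5.png',snapshot('wrist'))
E
```

```text
12.7417 [-0.3795315   0.18566559  0.40211632]
-0.1805 -0.1801 [0.94 1.59 1.41] 13.325
-0.1825 -0.1819 [0.9  3.46 3.05] 13.575
-0.1845 -0.184 [0.24 4.39 3.31] 13.825
-0.1865 -0.1863 [2.11 4.5  3.35] 14.075
-0.1885 -0.1885 [1.1  3.82 3.31] 14.325
-0.1905 -0.1892 [-0.04  5.73  4.01] 14.575
-0.1925 -0.19 [0.2  8.12 4.13] 14.825
-0.1945 -0.1913 [-0.36  8.4   4.73] 15.075
-0.1965 -0.1929 [0.36 9.76 6.1 ] 15.325
```

View pics/w5.png

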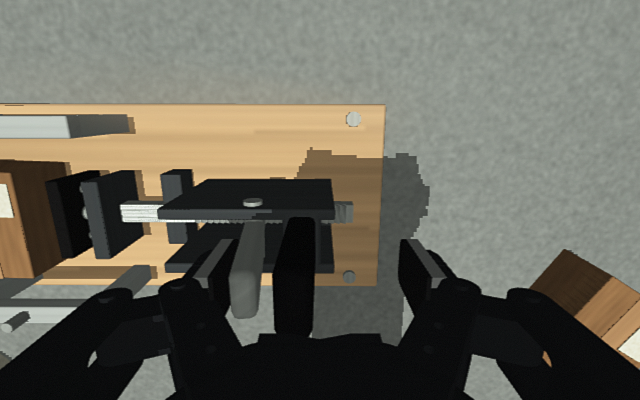

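```bash
python3 - <<'E'
from h import *
x=.500;f0=np.array([-.38,.19,.40])
def go(y,v=.06):
    arm.line_to([x,y,.166],velocity=v)
    print(round(y,4),round(arm.read_tool_pos()[1],4),(np.array(arm.read_ft_force())-f0).round(2),arm.read_time())
go(-.1985);go(-.2005)
go(-.178)
cv2.imwrite('pics/w6.png',snapshot('wrist'))
w=wcam();import pickle;pickle.dump(w,open('w6.pkl','wb'))
E
```

```text
-0.1985 -0.1945 [ 0.78 10.15  6.82] 15.625
-0.2005 -0.1947 [ 0.24 12.7   6.57] 15.875
-0.178 -0.1783 [-0.91  2.86 -0.8 ] 16.4
```

View pics/w6.png

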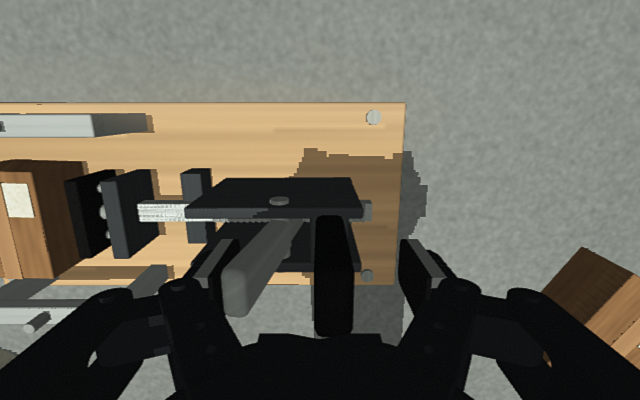

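```bash
python3 - <<'E'
from h import *
import pickle
w=pickle.load(open('w6.pkl','rb'));print('w6 pad',ray_c(*w,[(66,180)],.053),'carton rear top',ray_c(*w,[(1,165)],.052))
for n in ('w4','w6'):
    im=cv2.imread(f'pics/{n}.png');
    c=im[140:230,165:215] if n=='w4' else im[150:270,50:140]
    cv2.imwrite(f'pics/{n}c.png',cv2.resize(c,None,fx=5,fy=5,interpolation=cv2.INTER_CUBIC))
E
```

```text
w6 pad [[ 0.52633927 -0.02985841  0.053     ]] carton rear top [[0.53532733 0.00680152 0.052     ]]
```

View pics/w6c.png

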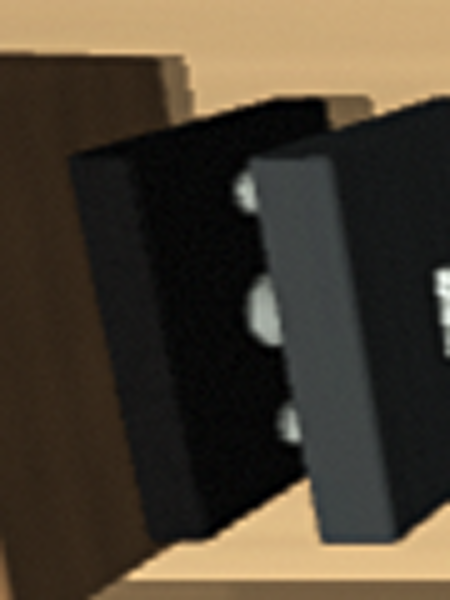

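The pad advanced about 11 mm, leaving about 24 mm to nip. A second full stroke is safe, and then I'll step through the third while watching the force.

```bash
python3 - <<'E'
from h import *
import pickle
x=.500;f0=np.array([-.38,.19,.40])
def go(y,v=.06):
    arm.line_to([x,y,.166],velocity=v)
    f=(np.array(arm.read_ft_force())-f0).round(2)
    print(round(y,4),round(arm.read_tool_pos()[1],4),f,arm.read_time());return f
go(-.1845);go(-.190);go(-.1945);go(-.1985);go(-.1765)
w=wcam();cv2.imwrite('pics/w7.png',snapshot('wrist'));pickle.dump(w,open('w7.pkl','wb'))
for y in np.arange(-.183,-.200,-.002):
    if go(y)[1]>11.5: break
go(y);w=wcam();cv2.imwrite('pics/w8.png',snapshot('wrist'));cv2.imwrite('pics/side8.png',snapshot('side'));pickle.dump(w,open('w8.pkl','wb'))
E
```

```text
-0.1845 -0.185 [-1.5   2.04  0.74] 16.7083
-0.19 -0.1891 [-0.65  4.79  2.27] 16.9583
-0.1945 -0.1919 [-1.54  7.3   4.96] 17.2083
-0.1985 -0.1945 [-1.14  9.6   5.39] 17.4583
-0.1765 -0.1778 [-0.13  0.76 -1.18] 17.975
-0.183 -0.183 [-0.18  2.05  1.25] 18.2833
-0.185 -0.1845 [0.17 3.04 2.86] 18.5333
-0.187 -0.1867 [0.46 4.02 3.68] 18.7833
-0.189 -0.1887 [1.45 4.48 3.2 ] 19.0333
-0.191 -0.1893 [0.21 7.26 3.12] 19.2833
-0.193 -0.1901 [1.12 8.97 5.7 ] 19.5333
-0.195 -0.1913 [-0.05 10.98  4.35] 19.7833
-0.197 -0.1928 [ 0.9  10.68  5.49] 20.0333
-0.199 -0.1944 [-0.23 11.45  5.68] 20.2833
-0.199 -0.1944 [ 0.19 10.68  6.03] 20.5333
```

View pics/w8.png

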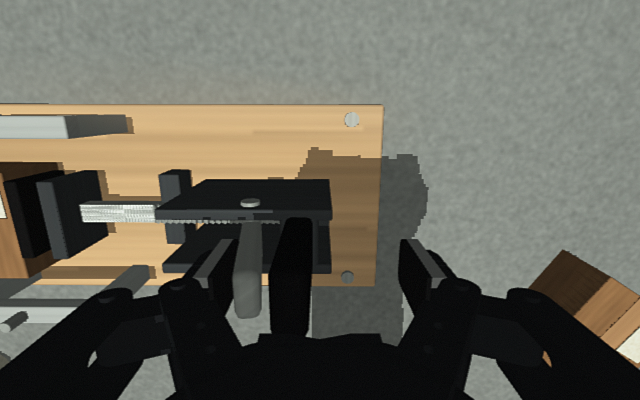

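View pics/w7.png

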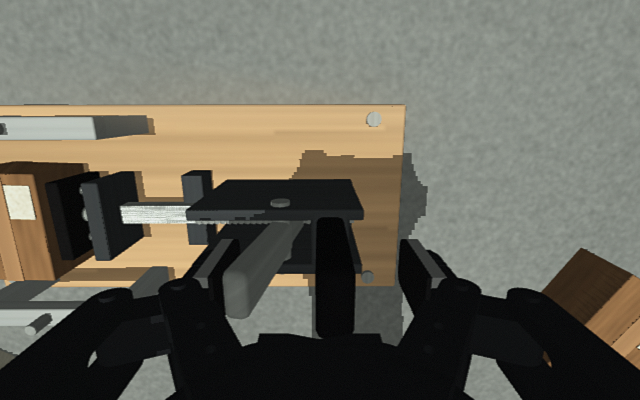

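```bash
python3 - <<'E'
from h import *
import pickle
for n,uv,uj in (('w6',(65,181),(101,181)),('w7',(47,182),(82,182)),('w8',(5,181),(37,181))):
    w=pickle.load(open(n+'.pkl','rb'));print(n,ray_c(*w,[uv,uj],.053)[:,1])
ims=[cv2.resize(cv2.imread(f'pics/{n}.png')[150:270,0:140],None,fx=2.8,fy=2.8,interpolation=cv2.INTER_CUBIC) for n in('w7','w8')]
cv2.imwrite('pics/c78.png',np.hstack(ims))
im=cv2.imread('pics/side8.png')[155:255,275:395];cv2.imwrite('pics/cd8.png',cv2.resize(im,(720,600),interpolation=cv2.INTER_CUBIC))
E
```

```text
w6 [-0.02914453 -0.05022904]
w7 [-0.01786432 -0.03837978]
w8 [-0.00744876 -0.02647753]
```

View pics/c78.png

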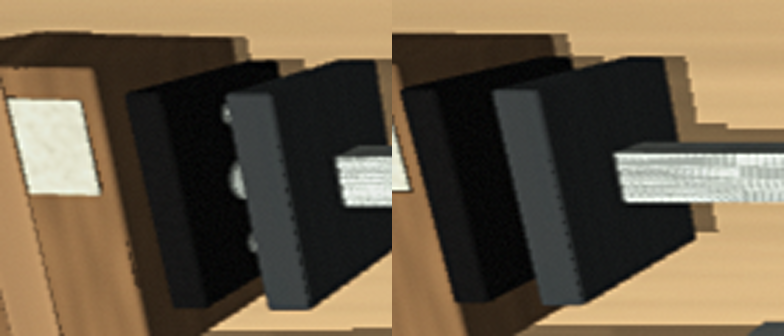

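View pics/cd8.png

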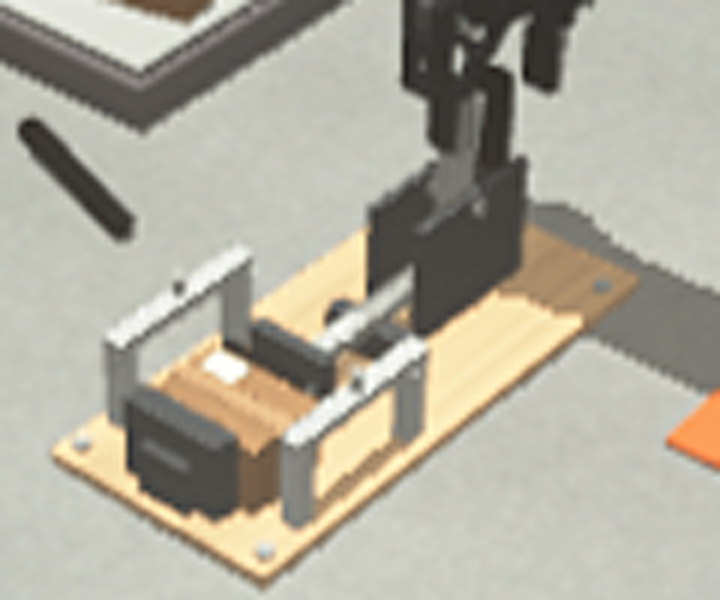

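The jaw now gains about 11.8 mm per stroke. The pad-to-jaw gap shrank from 20.4 to 19.0 mm, so the pad is about 1.3 mm in while pushing, and it's about 2 mm from nipping. Next is a stepped final stroke, using images to check pad compression.

```bash
python3 - <<'E'
from h import *
import pickle
x=.500;f0=np.array([-.38,.19,.40])
def go(y,v=.06):
    arm.line_to([x,y,.166],velocity=v)
    f=(np.array(arm.read_ft_force())-f0).round(2)
    print(round(y,4),round(arm.read_tool_pos()[1],4),f,arm.read_time());return f
go(-.1765)
w=wcam();cv2.imwrite('pics/w9.png',snapshot('wrist'));pickle.dump(w,open('w9.pkl','wb'))
go(-.183);go(-.186);go(-.1885)
for y in (-.190,-.1915):
    if go(y)[1]>11: break
w=wcam();cv2.imwrite('pics/w10.png',snapshot('wrist'));cv2.imwrite('pics/side10.png',snapshot('side'));pickle.dump(w,open('w10.pkl','wb'))
ims=[cv2.resize(cv2.imread(f'pics/{n}.png')[150:290,0:140],None,fx=2.8,fy=2.8,interpolation=cv2.INTER_CUBIC) for n in('w9','w10')]
cv2.imwrite('pics/c910.png',np.hstack(ims))
E
```

```text
-0.1765 -0.178 [-0.13  1.09 -0.65] 21.1583
-0.183 -0.1823 [-1.01  3.97  2.03] 21.4667
-0.186 -0.1843 [-1.03  5.65  4.06] 21.7167
-0.1885 -0.1861 [-0.39  6.83  5.66] 21.9667
-0.19 -0.1871 [-1.84  7.89  5.6 ] 22.2167
-0.1915 -0.1883 [-1.7   8.57  7.05] 22.4667
```

View pics/c910.png

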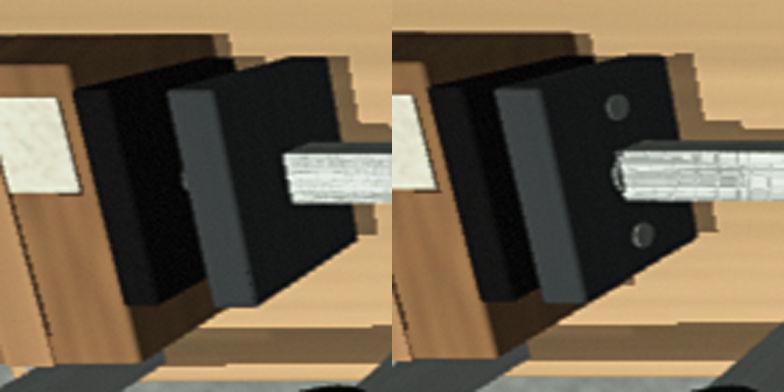

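```bash
python3 - <<'E'
from h import *
import pickle
# top corner and bottom corner of front edges, from 2.8x crops
for n,ox,P in (('w7',0,[(129,92),(228,92),(175,306),(269,308)]),('w8',392,[(405,88),(493,90),(459,302),(543,303)]),('w9',0,[(77,88),(168,90),(125,303),(215,306)]),('w10',392,[(432,86),(495,88),(484,300),(543,302)])):
    w=pickle.load(open(n+'.pkl','rb'))
    uv=[((u-ox+.5)/2.8-.5,(v+.5)/2.8-.5+150) for u,v in P]
    y=ray_c(*w,uv,.053)[:,1]*1000; print(n,y.round(1),'gap',(y[0]-y[1]).round(1),(y[2]-y[3]).round(1))
E
python3 -c "
import cv2
im=cv2.imread('pics/side10.png')[155:255,275:395];cv2.imwrite('pics/cd10.png',cv2.resize(im,(720,600),interpolation=cv2.INTER_CUBIC))"
```

```text
w7 [-17.1 -37.8 -16.1 -37. ] gap 20.7 20.9
w8 [ -7.  -25.6  -6.4 -25.4] gap 18.6 19.0
w9 [ -7.  -25.9  -5.6 -25.5] gap 18.9 19.9
w10 [ -7.  -20.3  -6.3 -19.5] gap 13.2 13.2
```

View pics/cd10.png

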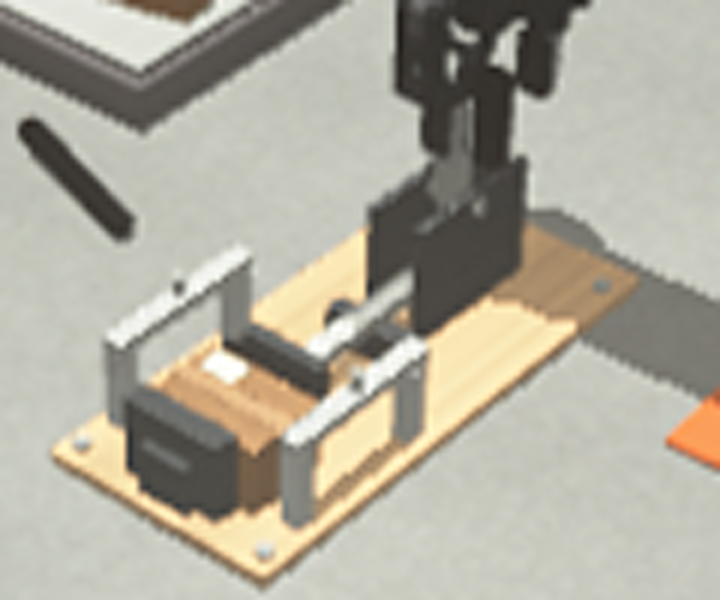

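The carton is on the stop, since the pad face hasn't moved since the last stroke. The gap fell from 20.8 to 13.2 mm, so the pad is about 7 to 7.5 mm in. I'll ease back a touch towards the middle, then check it holds steady.

```bash
python3 - <<'E'
from h import *
import pickle
x=.500;f0=np.array([-.38,.19,.40])
def go(y,v=.06):
    arm.line_to([x,y,.166],velocity=v)
    f=(np.array(arm.read_ft_force())-f0).round(2)
    print(round(y,4),round(arm.read_tool_pos()[1],4),f,arm.read_time());return f
go(-.1903,.03);arm.pause(.5);
for i in range(3): print((np.array(arm.read_ft_force())-f0).round(2),arm.read_tool_pos(),arm.read_opening());arm.pause(.2)
w=wcam();cv2.imwrite('pics/w11.png',snapshot('wrist'));cv2.imwrite('pics/scene11.png',snapshot('scene'));pickle.dump(w,open('w11.pkl','wb'))
ims=[cv2.resize(cv2.imread(f'pics/{n}.png')[150:290,0:140],None,fx=2.8,fy=2.8,interpolation=cv2.INTER_CUBIC) for n in('w10','w11')]
cv2.imwrite('pics/c1011.png',np.hstack(ims))
E
```

```text
-0.1903 -0.188 [-1.39  6.86  4.76] 22.8167
[-1.5   6.92  5.09] [ 0.50001271 -0.1879748   0.16636938] 0.8477452731906449
[-1.63  6.6   4.94] [ 0.50001683 -0.18796125  0.16638352] 0.8493613824651838
[-1.54  7.18  5.  ] [ 0.50001757 -0.18795676  0.16638565] 0.8474798133097783
```

View pics/c1011.png

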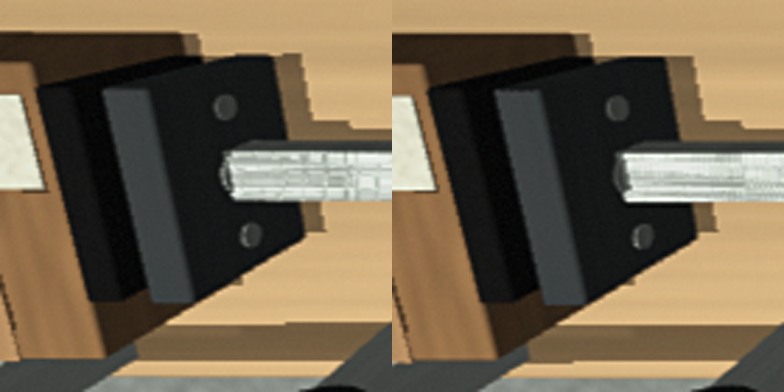

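View pics/scene11.png

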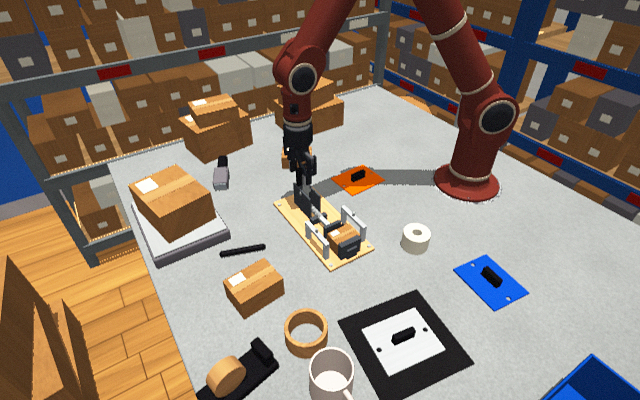

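```bash
python3 - <<'E'
from h import *
import pickle
x=.500;f0=np.array([-.38,.19,.40])
arm.line_to([x,-.1888,.166],velocity=.03);arm.pause(.4)
for i in range(2): print((np.array(arm.read_ft_force())-f0).round(2),arm.read_tool_pos(),arm.read_time());arm.pause(.2)
w=wcam();cv2.imwrite('pics/w12.png',snapshot('wrist'));pickle.dump(w,open('w12.pkl','wb'))
ims=[cv2.resize(cv2.imread(f'pics/{n}.png')[150:290,0:140],None,fx=2.8,fy=2.8,interpolation=cv2.INTER_CUBIC) for n in('w11','w12')]
cv2.imwrite('pics/c1112.png',np.hstack(ims))
E
```

```text
[-1.42  5.36  3.56] [ 0.49999815 -0.18711094  0.16626535] 24.6667
[-0.96  5.83  3.62] [ 0.50001035 -0.18706146  0.16627918] 24.8667
```

View pics/c1112.png

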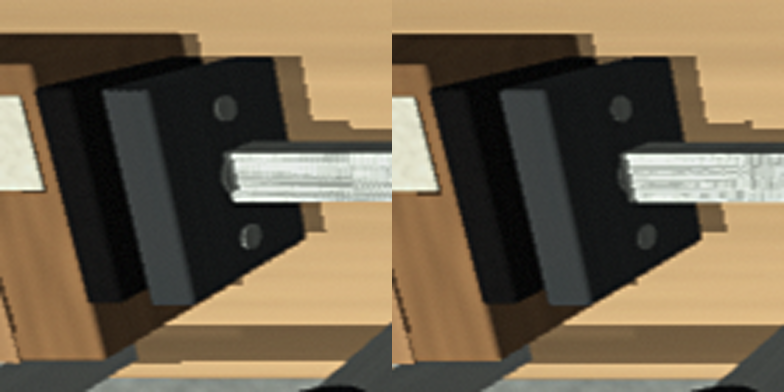

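The gap opened by about 0.6 mm, so the pad is now around 6.5 mm in and readings are steady. The last scene view also showed the cover flat on the mat. Handing in.

```bash
python3 - <<'E'
from h import *
from station import ticket
import pickle
w=pickle.load(open('w12.pkl','rb'))
y=ray_c(*w,[((u-392+.5)/2.8-.5,(v+.5)/2.8-.5+150) for u,v in((434,86),(501,88),(486,300),(550,302))],.053)[:,1]*1000
print('gap',y[0]-y[1],y[2]-y[3])
if 11.8<min(y[0]-y[1],y[2]-y[3]) and max(y[0]-y[1],y[2]-y[3])<16.5: print(ticket.finish_job())
E
```

```text
gap 14.02542587538763 14.299555142015143
the job is handed in; nothing more can be done
None
```

I moved the cover plate to the mat, pumped the clamp with three full strokes and a partial fourth, and handed the job in at about 25 s of the 58 s allowed. The interface reports no verdict, so the results below are from my own checks.

- **Cover:** it lies flat, grip up and let go, near the middle of the mat with margin on every side. I last saw it there in the scene view taken just before the final 1.5 mm ease-back.
- **Carton:** it stands upright against the stop. The pad face did not move during the last stroke, which fits the carton already being on the stop.
- **Pad:** I estimate it is pressed in about 6.5 mm, with the trigger still held squeezed. The estimate comes from the pad-to-jaw gap in the wrist pictures, which went from about 20.8 mm free to 14.2 mm. It peaked at roughly 7 to 7.6 mm before I eased back, below the crush limit.
- **Bystanders:** the last scene view showed none of them moved.

**Disagreement:** the steady force at the trigger read about 5.6 N in y and 3.6 N in z, well below the 13 N given for a half-pressed pad. Even at the peak it was only 8.6 N and 7 N. I went by the image estimate, which I trust to about 1 mm.

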